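Clamp the clay extruder barrel in its V-cradle

TASK

Take the extruder barrel from its wooden rest and lay it in the V of the blue cradle, orange cap on the side away from the red handle's free end and about a finger's width clear of the cradle, so it settles level and centred. Then gently slide it along the V until the cap's shoulder sits flush against the cradle's end, and swing the steel strap down over it until its sprung pad holds the barrel with about 8 N, enough to hold but not dent the thin tube. Let go, and leave the cup and jar alone.

Things in the scene. Friction and masses are not known exactly. Their poses are not given: they have to be found in the camera images.
- barrel: Aluminium tube 38 mm across, 170 mm long, with an orange end cap 52 mm across, 20 mm long; 0.2-0.4 kg, may roll. Origin on the axis at the cap's shoulder (tube meets cap). y axis along the tube: tube y = 0 to 170 mm, cap y = -20 to 0. Starts level in the wooden rest, axis 46 mm above the table; the rest lies under tube y = 0 to 75 mm, its far end is free to grip.
- rest: Fixed dark wooden rest with a V-shaped top, 80 x 70 mm and 40 mm high, where the barrel starts. Origin at the centre of its underside; the barrel lies along its y axis.
- cradle: Blue cradle fixed to the table, with a 90 degree aluminium V-block open at both ends. Origin: centre of its underside, z up. The V runs along y from -45 to +45 mm at x = 0; cheeks rise to 52 mm at x = +-38 mm. Base plate x = -79 to 71, y = -45 to 45, 16 mm thick. The strap's hinge bracket stands at x = 47 to 65 mm, 84 mm high.
- v_home (a point): Where the barrel's origin (cap's shoulder) must end: on the settled barrel's axis, 49 mm above the table (barrel top 68 mm), in the plane of the V's hard end face at the cradle's y = -45 mm: creep up to it (8 mm/s or less). The cap lies outside, beyond the -y end; the barrel's y axis points along the cradle's +y. Sliding in the V takes 1-4 N.
- strap (a joint): Strap hinge, rad: 0 = level over the V; grows as it swings up and over to the cradle's +x; starts 1.8-2.1, stays where left. Rubber pad on a spring under it, 52 mm from the hinge; its screw is set differently each time: it meets the barrel anywhere from +0.14 to -0.14 (stop -0.3). Near level about 4 N down on the handle moves it; 8 N on the barrel adds 3, some 1.5 N on the barrel per mm of handle.
- strap_hinge (a point): Point on the strap's hinge axis, 84 mm above the table, at the cradle's x = +52, y = +30 mm. The axis is parallel to the cradle's y. The handle point circles it at 134 mm radius in that same cradle y plane.
- strap_handle (a point): Grip point on the strap's handle, a round red bar 12 mm thick parallel to the V at the strap's tip. It sticks out sideways towards the cradle's +y: bare from 24 mm before to 33 mm beyond this point. Strap 22 mm wide, 5 mm thick. With the strap level this point is at the cradle's x = -82, y = +30 mm, 84 mm above the table.
- cup: Blue glazed cup, 72 mm across, 80 mm high, standing on the table; origin at the centre of its foot. Leave it alone.
- jar: Amber jar, 60 mm across, 85 mm high, standing on the table; origin at the centre of its foot. Leave it alone.
Not all that is in view belongs to the job. Of the things like the barrel, leave any that is green, pink or turquoise; of the rest the larger one is meant.

How it is judged:
By the outcome, as a careful person would: the job done as asked, in the order asked, and still so for the second after the job is handed in, with the robot touching nothing.
It also fails if it takes over 72 s, if anything falls off the work surface, if the arm or the gripper's body presses on something with over 40 N, if the wrist force passes 120 N, or if a joint passes its speed limit or range.

ROBOT

A 6-joint arm with a two-finger parallel gripper is mounted at the origin on the work surface. World frame = base frame: x ahead of the robot, y to its left, z up, the work surface at z = 0. Lengths are in m, angles in rad, forces in N, time in s.
With the tool pointing down it reaches from about 0.3 to 0.875 m from the base axis. Payload 6.4 kg.
Tool frame: the origin (TCP) lies between the finger pads; the fingertips stand 19 mm ahead of it and the grasp point (between the pads) is the TCP; z points along the fingers, y is the direction in which the jaws open and shut (so a half turn about z gives the same grasp; the last joint's range is limited). The gripper opens to 85 mm and grips with 20 to 120 N. Pads are 22 mm wide; open, the fingers measure 114 mm over their backs; the gripper's body (76 mm by 85 mm) begins 54 mm behind the grasp point. The pads swing forward as they close: fully open they stand 13 mm farther back than shut.
Start: joints at [-1.448, 0.181, 1.607, -0, 1.354, -0.206], TCP at [0.186, -0.544, 0.217] pointing down, gripper open.
Joint ranges: [-2.99, 2.99], [-0.89, 2.07], [0.3, 2.58], [-1.14, 4.28], [0, 2.63], [-3.12, 3.12]. Speed limits (rad/s): [2.57, 2.57, 3.01, 3.14, 3.14, 3.14].

INTERFACE

Orientations are given as a unit quaternion [w, x, y, z].
In Python, from bench import * gives the robot as it stands.
- The arm moves only by the tool apply_moves, never from a script. Its argument "moves" is a list that holds one entry, the list of rows, each a list of 7 numbers: the shift along the tool's x, y, z in cm, then the turn, a rotation vector about the tool's x, y, z in rad, then the opening, from 0 (shut) to 1 (fully open). A call has 1 to 8 rows; each row is the pose to reach, as a shift and turn from the pose commanded when the call began, along the tool's axes at that moment; what a row does not reach only later rows make up. A row lasts 1/10 s, in which the tool goes at most 50 mm and 8.59 degrees, less where a joint would pass 70% of its speed; a pose out of reach is approached as far as the arm can. A call with a gripper value outside its range is refused whole. The fingers move at their own pace and stop on an object; the grip force is fixed at half the most. Time passes only in rows, so rows that repeat a pose let the fingers close. It gives the time, the measured TCP pose, the force and the opening at its end, in the units of the state.
- get_obs(): the state, without advancing time (a new reading comes with each control period).
- camera(name): name is "scene" or "top" or "wrist"; returns the picture (480x640x3 uint8, red, green, blue); there is no depth.
- get_calibration(name): a dict with "vertical_fov" (degrees; the focal length in pixels is half the picture's height over the tangent of half this angle, whatever the lens; pixels are square), "cx", "cy" (the principal point, pixels), "k1" (the pictures are not rectified: a ray, as slopes to the right and down, at radius r is drawn at 1 + k1 r^2 times it, then the intrinsics apply), "R" (3x3) and "t" (3): a world point X has camera coordinates R X + t. Camera axes: x right, y down, z forward; pixel columns grow to the right and rows downward; lengths in m; the calibration is good to about 2 mm. A picture is of the moment at which its call begins: read the wrist's pose just before it. get_calibration takes no time and is no camera call; for the wrist camera it gives the pose at the moment of the call.
- hand_in(): hands the job in, once; it reports no verdict.
The state is a dict: "time_s": time; "q": joint angles; "dq": joint speeds; "joint_efforts": joint torques, N m; "eef_pos": TCP position; "eef_rot": TCP orientation; "wrist_force": force on the tool from outside, world axes, zero at the start; "torque": the same for the moment, N m; "opening": opening from 0.0 (shut) to 1.0 (fully open).
Only numpy, scipy, OpenCV 4.12 (cv2) and the standard library are available. Lean on these libraries where they do the work, as an engineer would, in place of code of your own. Each camera call takes 0.05 s, during which the arm holds its last target. There are 200 camera calls.

## Working session

There is one attempt and no reset: what is moved stays moved. The work goes in short steps, Python scripts to look and compute and a tool call to move; the robot and the scene stay as the last step left them, time stands still between calls to the robot, and variables do not carry over. Pictures are saved under pics/ and viewed, about 8 in all and at most 12, crops included, and the job is handed in when it is done.

Besides the shell and the picture viewer there is one more tool, called after ">>>" as name([rows], argument=value, ...), one row to a line, values as JSON. apply_moves: Moves the arm, as the interface text tells. Its arguments: {"type":"object","properties":{"moves":{"type":"array","items":{"type":"array","items":{"type":"array","items":{"type":"number"}}}}},"required":["moves"]}

```bash
ls; mkdir -p pics; cat > h.py <<'E'
from bench import *
import numpy as np, cv2
from scipy.spatial.transform import Rotation as R_
def snap(n,f): cv2.imwrite('pics/'+f, camera(n)[:,:,::-1])
def K(c):
    f=240/np.tan(np.radians(c['vertical_fov'])/2); return f
def ray(c,u,v):
    f=K(c); d=np.array([(u-c['cx'])/f,(v-c['cy'])/f]); s=d.copy()
    for _ in range(30): s=d/(1+c['k1']*(s@s))
    R=np.array(c['R']); t=np.array(c['t'])
    return -R.T@t, R.T@np.array([s[0],s[1],1])
def px(c,u,v,z):
    o,d=ray(c,u,v); return o+d*(z-o[2])/d[2]
def proj(c,X):
    p=np.array(c['R'])@np.array(X)+np.array(c['t']); s=p[:2]/p[2]; s=s*(1+c['k1']*(s@s)); f=K(c)
    return np.array([c['cx']+f*s[0],c['cy']+f*s[1]])
E
python3 - <<'E'
from h import *
o=get_obs(); print(o)
for n in ['scene','top']:
    snap(n,n+'1.png'); c=get_calibration(n); print(n,c)
E
```

```text
pics
{'time_s': 0.0, 'q': array([-1.44827920e+00,  1.81578968e-01,  1.60800298e+00,  5.43341417e-06,
        1.35376489e+00, -2.06244183e-01]), 'dq': array([ 2.99511175e-03,  7.52012387e-04, -2.41557509e-03, -8.78351435e-05,
        1.34873809e-03, -2.17995986e-03]), 'joint_efforts': array([-9.36072502e-04, -4.44875050e+01, -3.51337874e+01, -5.32105860e-04,
        9.09333816e-03, -1.93322542e-06]), 'eef_pos': array([ 0.18562872, -0.54361382,  0.21606526]), 'eef_rot': array([-8.76208854e-04,  9.86519612e-01,  1.63640724e-01,  3.93574247e-05]), 'wrist_force': array([-0.21337189,  0.03523403,  0.638233  ]), 'torque': array([-0.02844724, -0.01963865,  0.02234226]), 'opening': 0.996969312007268}
scene {'vertical_fov': 52.96989620292647, 'cx': 311.6927444638272, 'cy': 238.15899310694454, 'k1': -0.03682253185181524, 'R': array([[ 0.77915318,  0.62663884, -0.01562315],
       [ 0.498709  , -0.63480143, -0.59018343],
       [-0.37974945,  0.4520519 , -0.80711798]]), 't': array([-0.48593262, -0.21149016,  1.29004348])}
top {'vertical_fov': 55.02772365449712, 'cx': 320.98437480616946, 'cy': 236.02282330197906, 'k1': -0.020726467005523854, 'R': array([[-1.43979998e-02, -9.99895848e-01,  9.94947963e-04],
       [-9.96444681e-01,  1.42656825e-02, -8.30330595e-02],
       [ 8.30102178e-02, -2.18692058e-03, -9.96546297e-01]]), 't': array([0.04759264, 0.60411419, 1.00642588])}
```

View pics/top1.png

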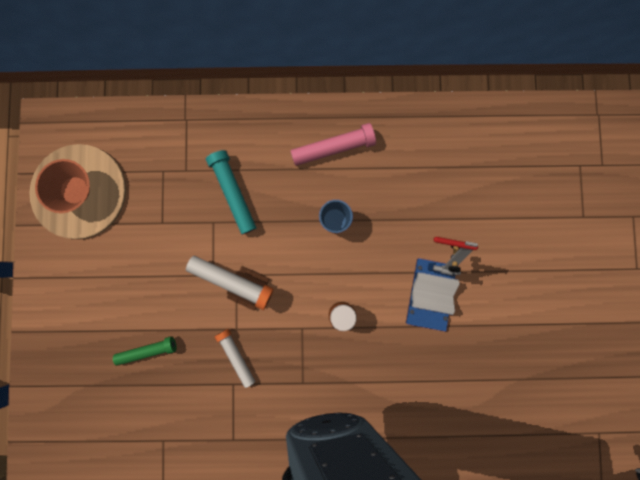

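View pics/scene1.png

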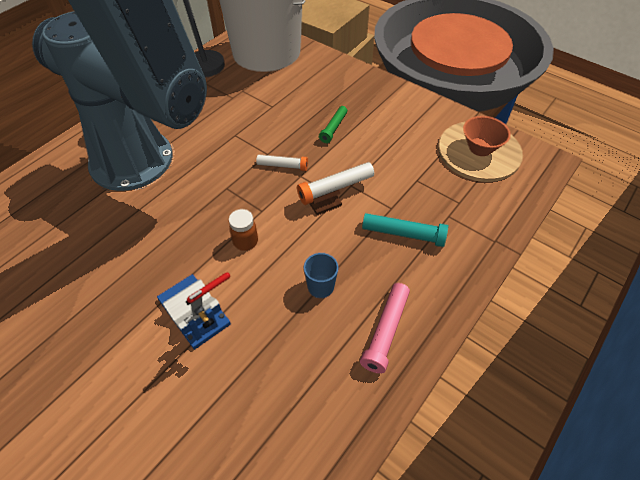

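The barrel (white with the orange cap) runs from (190,264) to (268,298) in top. The cradle is at (433,295), with the strap swung up and its handle at (435,239)-(477,246). I'll enlarge both.

```bash
python3 - <<'E'
import cv2,numpy as np
a=cv2.imread('pics/top1.png');s=cv2.imread('pics/scene1.png')
A=cv2.resize(a[225:340,395:495],None,fx=4,fy=4,interpolation=3)[:, :400]
B=cv2.resize(a[250:315,180:280],None,fx=4,fy=4,interpolation=3)
C=cv2.resize(s[260:355,145:245],None,fx=4,fy=4,interpolation=3)
D=np.zeros((600,800,3),np.uint8)
D[:460,:400]=A; D[:260,400:]=B; D[260:600,400:]=C[:340]
cv2.imwrite('pics/crop1.png',D)
E
```

```text
(no output)
```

View pics/crop1.png

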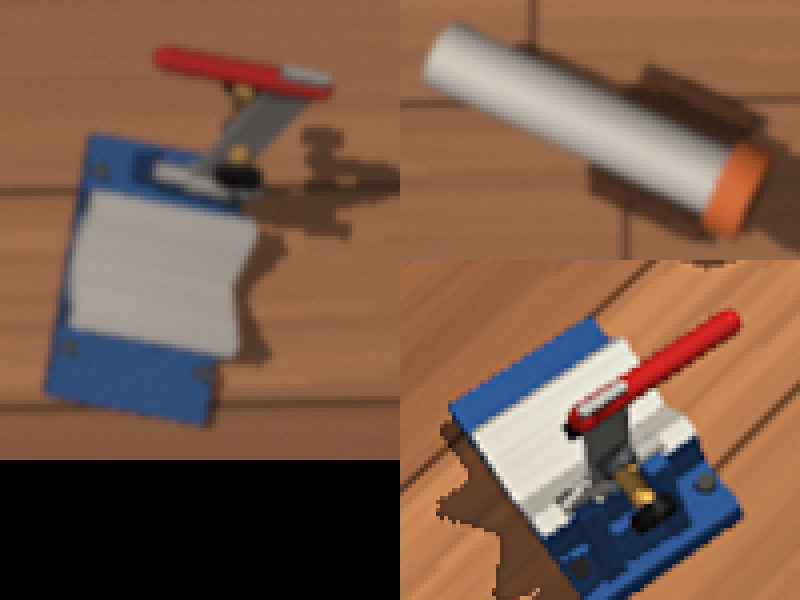

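Crop pixels: base-plate corners at (88,135), (48,393) and (210,427). The far end of the tube is centred at about (441,53) and the cap shoulder at about (721,183).

```bash
python3 - <<'E'
from h import *
from scipy.optimize import least_squares
c=get_calibration('top'); s=get_calibration('scene')
A=lambda u,v:(395+u/4-.4,225+v/4-.4); B=lambda u,v:(180+(u-400)/4-.4,250+v/4-.4)
C=lambda u,v:(145+(u-400)/4-.4,260+(v-260)/4-.4)
obs=[(c,(71,45,16),A(88,135)),(c,(-79,45,16),A(48,393)),(c,(-79,-45,16),A(210,427)),
 (c,(-38,45,52),A(70,325)),(c,(-38,-45,52),A(236,357)),(c,(38,45,52),A(92,194)),(c,(38,-45,52),A(257,226)),
 (s,(-79,45,16),C(595,320)),(s,(-79,-45,16),C(450,405)),(s,(71,45,16),C(742,517))]
def w(p,P): 
    a=p[2]; x,y,z=np.array(P)/1000
    return [p[0]+x*np.cos(a)-y*np.sin(a),p[1]+x*np.sin(a)+y*np.cos(a),z]
f=lambda p:np.concatenate([proj(k,w(p,P))-o for k,P,o in obs])
r=least_squares(f,[.45,-.25,0]); print(r.x,np.degrees(r.x[2])); print(r.fun.reshape(-1,2).round(1))
# strap angle from handle ends
h=[A(163,57),A(323,90)]
def g(th): 
    x=52-134*np.cos(th); z=84+134*np.sin(th)
    return [proj(c,w(r.x,(x,y,z))) for y in (63,6)]
for th in (1.7,1.8,1.9,2,2.1,2.2): print(th,np.round(g(th),1).tolist(),np.round(h,1).tolist())
T=px(c,*B(441,53),.046);S=px(c,*B(721,183),.046)
d=T-S; print('tube end',T,'shoulder',S,np.linalg.norm(d),np.degrees(np.arctan2(d[1],d[0])))
for n,u,v,z in(('cup',337,215,.08),('jar',343,317,.085)):print(n,px(c,u,v,z))
E
```

```text
[ 0.47569133 -0.20849458 -0.21039216] -12.054582572640816
[[ 1.6 -1.2]
 [-0.4  0.4]
 [-1.2 -0.2]
 [ 0.6  0.3]
 [ 0.1  0.4]
 [ 1.4 -1.6]
 [ 0.9 -1.5]
 [-0.6 -1.7]
 [-0.6 -0.1]
 [ 0.4 -3. ]]
1.7 [[431.6, 252.1], [462.4, 258.2]] [[435.4, 238.8], [475.4, 247.1]]
1.8 [[432.5, 245.1], [463.2, 251.1]] [[435.4, 238.8], [475.4, 247.1]]
1.9 [[433.3, 238.3], [463.8, 244.4]] [[435.4, 238.8], [475.4, 247.1]]
2 [[433.8, 232.0], [464.1, 237.9]] [[435.4, 238.8], [475.4, 247.1]]
2.1 [[434.1, 226.0], [464.1, 232.0]] [[435.4, 238.8], [475.4, 247.1]]
2.2 [[434.2, 220.6], [463.9, 226.5]] [[435.4, 238.8], [475.4, 247.1]]
tube end [0.54826085 0.32641579 0.046     ] shoulder [0.47565167 0.17354158 0.046     ] 0.16924129369761096 64.59413727717929
cup [0.64455032 0.00431958 0.08      ]
jar [ 0.43014343 -0.00429492  0.085     ]
```

```bash
cat >> h.py <<'E'
def to(pos,yaw):
    o=get_obs(); w,x,y,z=o['eef_rot']; R=R_.from_quat([x,y,z,w])
    T=R_.from_matrix(np.array([[np.cos(yaw),np.sin(yaw),0],[np.sin(yaw),-np.cos(yaw),0],[0,0,-1]]))
    d=R.inv().apply(np.array(pos)-o['eef_pos'])*100; r=(R.inv()*T).as_rotvec()
    print('delta cm',d.round(2),'rot',r.round(3),'t',round(o['time_s'],2),'pos',o['eef_pos'].round(4),'F',o['wrist_force'].round(1))
E
python3 - <<'E'
from h import *
S=np.array([.4757,.1735]);a=np.radians(64.6);p=S+.122*np.array([np.cos(a),np.sin(a)])
print(p); to([*p,.19],a)
E
```

```text
[0.52803009 0.28370691]
delta cm [ 59.12 -67.24   2.74] rot [-0.001 -0.001 -0.799] t 0.1 pos [ 0.1856 -0.5436  0.2162] F [ 0.4 -0.  -0.6]
```

>>> apply_moves([
  [[26,-29.5,0,0,0,0,1],[26,-29.5,0,0,0,0,1],[26,-29.5,0,0,0,0,1],[26,-29.5,0,0,0,0,1],[26,-29.5,0,0,0,0,1],[26,-29.5,0,0,0,0,1],[26,-29.5,0,0,0,0,1],[26,-29.5,0,0,0,0,1]],
])

```text
time_s: 0.9
eef_pos: [0.3367, -0.1787, 0.2168]
eef_rot: [-0.0, 0.987, 0.164, 0.0]
wrist_force: [1.0, 0.2, 0.0]
opening: 0.999
```

>>> apply_moves([
  [[26,-29.5,0,0,0,0,1],[26,-29.5,0,0,0,0,1],[26,-29.5,0,0,0,0,1],[26,-29.5,0,0,0,0,1],[26,-29.5,0,0,0,0,1],[26,-29.5,0,0,0,0,1],[26,-29.5,0,0,0,0,1],[26,-29.5,0,0,0,0,1]],
])

```text
time_s: 1.7
eef_pos: [0.4875, 0.1847, 0.2166]
eef_rot: [-0.0, 0.986, 0.164, -0.0]
wrist_force: [0.1, -0.7, -0.1]
opening: 1.001
```

>>> apply_moves([
  [[7.1,-8.2,2.7,0,0,-0.8,1],[7.1,-8.2,2.7,0,0,-0.8,1],[7.1,-8.2,2.7,0,0,-0.8,1],[7.1,-8.2,2.7,0,0,-0.8,1],[7.1,-8.2,2.7,0,0,-0.8,1],[7.1,-8.2,2.7,0,0,-0.8,1],[7.1,-8.2,2.7,0,0,-0.8,1]],
])

```text
time_s: 2.4
eef_pos: [0.5276, 0.2826, 0.1893]
eef_rot: [-0.0, 0.845, 0.535, -0.001]
wrist_force: [-0.6, 0.2, 0.3]
opening: 1.003
```

```bash
python3 - <<'E'
from h import *
to([.528,.2837,.19],np.radians(64.6))
c=get_calibration('wrist'); print(c)
snap('wrist','w1.png')
import json; json.dump({k:np.array(v).tolist() for k,v in c.items()},open('w1.json','w'))
print(proj(c,[.5483,.3264,.046]),proj(c,[.4757,.1735,.046]))
E
```

```text
delta cm [ 0.11 -0.01 -0.07] rot [-0.001  0.001  0.002] t 2.4 pos [0.5276 0.2826 0.1893] F [-0.6  0.2  0.3]
{'vertical_fov': 59.042298123054344, 'cx': 311.7081429862365, 'cy': 239.67333225983876, 'k1': -0.052312075915127404, 'R': array([[ 9.04241810e-01, -4.27020784e-01,  1.74733101e-05],
       [-4.04624883e-01, -8.56804085e-01,  3.19633327e-01],
       [-1.36475103e-01, -2.89032888e-01, -9.47541311e-01]]), 't': array([-0.35722016,  0.42330694,  0.50745831])}
[310.55587499 148.56147707] [310.30475459 356.91130337]
```

View pics/w1.png

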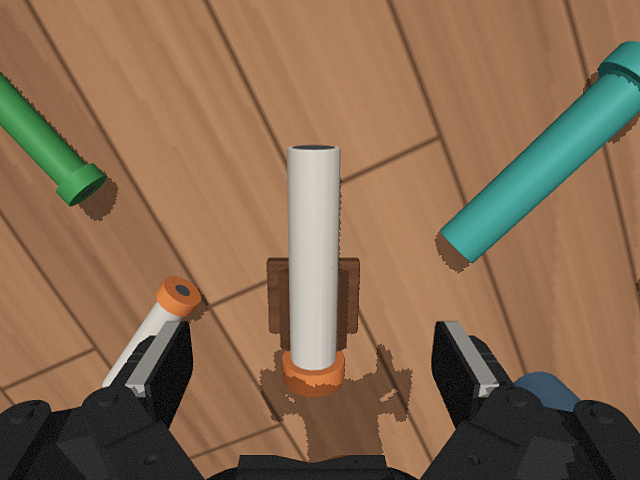

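The tube end's edges are at (288,149) and (340,149), and the shoulder is centred near u=313.5. The barrel is about 2.5 px (1.8 mm) to the right of the finger midline. I'll correct for that, descend and grip.

>>> apply_moves([
  [[0.1,0.18,5,0,0,0,1],[0.1,0.18,10,0,0,0,1],[0.1,0.18,13,0,0,0,1],[0.1,0.18,14.2,0,0,0,1],[0.1,0.18,14.3,0,0,0,1],[0.1,0.18,14.3,0,0,0,0.7],[0.1,0.18,14.3,0,0,0,0.5],[0.1,0.18,14.3,0,0,0,0.3]],
])

```text
time_s: 3.25
eef_pos: [0.5316, 0.2832, 0.0491]
eef_rot: [0.0, 0.845, 0.535, 0.002]
wrist_force: [1.3, 0.1, -0.3]
opening: 0.517
```

>>> apply_moves([
  [[0,0,0,0,0,0,0.2],[0,0,0,0,0,0,0.2],[0,0,0,0,0,0,0.2],[0,0,0,0,0,0,0.2]],
])

```text
time_s: 3.65
eef_pos: [0.5301, 0.2828, 0.0471]
eef_rot: [0.0, 0.845, 0.535, 0.0]
wrist_force: [0.5, 0.4, -1.1]
opening: 0.199
```

```bash
python3 - <<'E'
from h import *
snap('wrist','w2.png'); print(get_obs()['opening'])
E
```

```text
0.1994785657605531
```

View pics/w2.png

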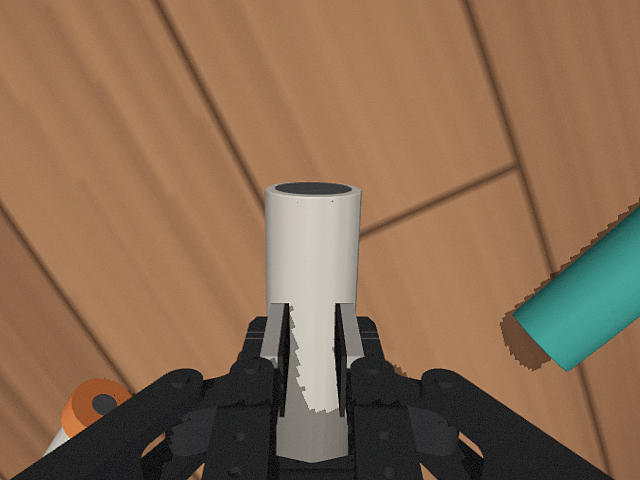

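```bash
python3 - <<'E'
from h import *
c=get_calibration('wrist');o=get_obs();w,x,y,z=o['eef_rot'];R=R_.from_quat([x,y,z,w]);p=o['eef_pos']
print('cam in tool',R.inv().apply(-np.array(c['R']).T@np.array(c['t'])-p))
for dx in (-.011,0,.011):
  for g in (.0085,.019):
    for dz in (-.019,0,.019): print(dx,g,dz,proj(c,p+R.apply([dx,-g,dz])).round(0),proj(c,p+R.apply([dx,g,dz])).round(0))
print(px(c,314,187,.046)-p, px(c,314,187,.065)-p)
for z in(.027,.046,.065,.08): print(z,(px(c,358,200,z)-px(c,266,200,z)),px(c,312,187,z))
E
```

```text
cam in tool [ 0.08228177  0.00060303 -0.1562275 ]
-0.011 0.0085 -0.019 [287. 358.] [332. 358.]
-0.011 0.0085 0 [290. 331.] [330. 331.]
-0.011 0.0085 0.019 [292. 310.] [328. 310.]
-0.011 0.019 -0.019 [260. 358.] [360. 358.]
-0.011 0.019 0 [265. 331.] [355. 331.]
-0.011 0.019 0.019 [269. 310.] [351. 310.]
0 0.0085 -0.019 [287. 332.] [333. 332.]
0 0.0085 0 [289. 308.] [330. 308.]
0 0.0085 0.019 [291. 288.] [329. 288.]
0 0.019 -0.019 [258. 332.] [361. 332.]
0 0.019 0 [264. 308.] [356. 308.]
0 0.019 0.019 [268. 288.] [352. 288.]
0.011 0.0085 -0.019 [286. 306.] [333. 306.]
0.011 0.0085 0 [289. 284.] [331. 284.]
0.011 0.0085 0.019 [291. 266.] [329. 266.]
0.011 0.019 -0.019 [257. 306.] [362. 306.]
0.011 0.019 0 [263. 284.] [357. 284.]
0.011 0.019 0.019 [267. 266.] [353. 266.]
[ 0.0229605   0.04474847 -0.00101001] [0.02450511 0.04829767 0.01798999]
0.027 [ 0.03540892 -0.01675083  0.        ] [0.55074194 0.32430009 0.027     ]
0.046 [ 0.03159147 -0.01494492  0.        ] [0.55236869 0.32781044 0.046     ]
0.065 [ 0.02777402 -0.01313901  0.        ] [0.55399544 0.33132079 0.065     ]
0.08 [ 0.02476024 -0.01171328  0.        ] [0.55527972 0.33409211 0.08      ]
```

>>> apply_moves([
  [[0,0,0,0,0,0,0.1],[0,0,0,0,0,0,0.1],[0,0,0,0,0,0,0.1]],
])

```text
time_s: 4.0
eef_pos: [0.5301, 0.2827, 0.0469]
eef_rot: [-0.0, 0.845, 0.535, -0.0]
wrist_force: [0.5, 0.0, 0.5]
opening: 0.097
```

```bash
python3 - <<'E'
from h import *
import json
o=get_obs(); print(o['opening'],o['wrist_force'],o['eef_pos'],o['torque'])
c=json.load(open('w1.json'))
for z in(.03,.046): print(np.linalg.norm(px(c,340,151,z)-px(c,288,151,z)),px(c,314,149,z),px(c,313.5,357,z))
s=get_calibration('scene'); im=camera('scene'); cv2.imwrite('pics/s2.png',cv2.resize(im[100:300,260:460,::-1],None,fx=3,fy=3,interpolation=3))
E
```

```text
0.09694220103673976 [0.49870802 0.04372767 0.45313546] [0.53006966 0.2827456  0.04693194] [-0.01211054 -0.04485191  0.05111794]
0.0382529998846393 [0.54963666 0.323407   0.03      ] [0.47348385 0.16243804 0.03      ]
0.036313321388241636 [0.55034213 0.3251014  0.046     ] [0.47805077 0.17229463 0.046     ]
```

View pics/s2.png

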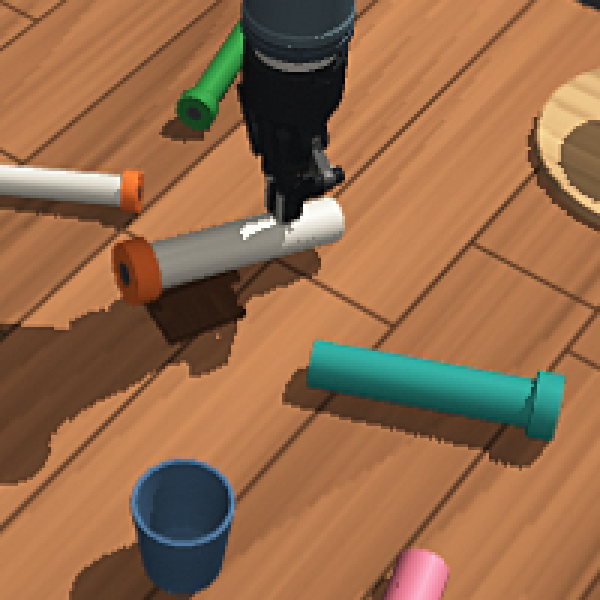

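s2 shows the fingers meeting the tube near (288,215), with neither straddling it. I'll check where the reported TCP and tips project in that view.

```bash
python3 - <<'E'
from h import *
s=get_calibration('scene');t=get_calibration('top');o=get_obs();w,x,y,z=o['eef_rot'];R=R_.from_quat([x,y,z,w]);p=o['eef_pos']
f=lambda X:((proj(s,X)-[260,100])*3).round(0)
for dz in(-.06,-.038,-.019,0,.019): print(dz,f(p+R.apply([0,0,dz])), f(p+R.apply([0,.02,dz])))
print('shoulder',f([.4757,.1735,.046]),'end',f([.5483,.3264,.046]),'end floor',f([.5483,.3264,0]))
print('end top/bot', f([.5483,.3264,.065]),f([.5483,.3264,.027]))
E
```

```text
-0.06 [286. 172.] [299. 189.]
-0.038 [284. 192.] [297. 208.]
-0.019 [283. 209.] [295. 225.]
0 [282. 225.] [294. 242.]
0.019 [281. 241.] [292. 257.]
shoulder [146. 274.] end [331. 206.] end floor [326. 244.]
end top/bot [333. 189.] [329. 222.]
```

The barrel's far end is about 15 mm lower than expected: the tips squeezed out over the top and tipped it. I'll raise slowly so it can fall back, then look again.

>>> apply_moves([
  [[0,0,-0.5,0,0,0,0.1],[0,0,-1,0,0,0,0.1],[0,0,-2,0,0,0,0.1],[0,0,-4,0,0,0,0.1],[0,0,-7,0,0,0,0.5],[0,0,-10,0,0,0,1],[0,0,-10,0,0,0,1],[0,0,-10,0,0,0,1]],
])

```text
time_s: 4.85
eef_pos: [0.5308, 0.283, 0.1486]
eef_rot: [0.0, 0.845, 0.535, 0.001]
wrist_force: [-0.5, -0.2, -0.8]
opening: 0.776
```

```bash
python3 - <<'E'
from h import *
import json
c=get_calibration('wrist'); a=camera('wrist')[:,:,::-1]
json.dump({k:np.array(v).tolist() for k,v in c.items()},open('w3.json','w'))
b=camera('scene')[:,:,::-1]
D=np.zeros((480,800,3),np.uint8); D[:,:400]=a[:,120:520]; D[:,400:]=cv2.resize(b[140:260,280:380],None,fx=4,fy=4,interpolation=3)
cv2.imwrite('pics/w3.png',D); to([.528,.2837,.19],np.radians(64.6))
E
```

```text
delta cm [ 0.04 -0.18 -4.37] rot [-0.001  0.001  0.001] t 4.95 pos [0.5294 0.2825 0.1463] F [-0.3 -0.6 -0.3]
```

View pics/w3.png

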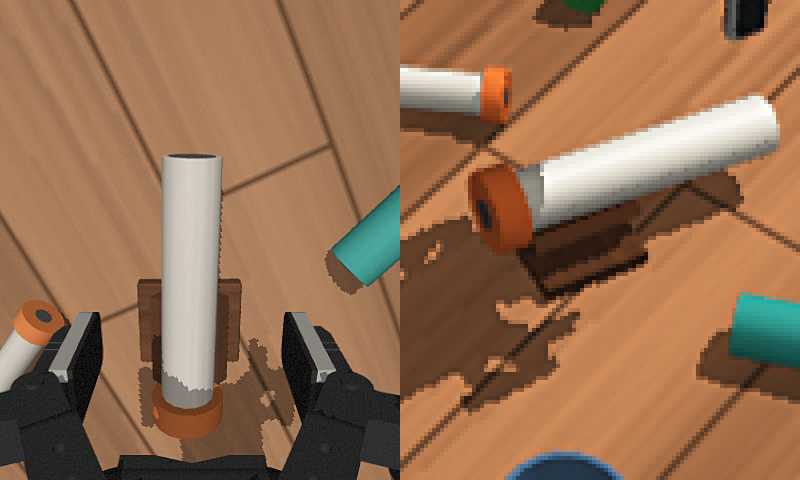

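```bash
python3 - <<'E'
from h import *
import json
c=json.load(open('w3.json'))
for z in (.046,.040): 
  E=px(c,311.5,157,z);S=px(c,308,396,z);d=E-S;print(E,S,np.linalg.norm(d),np.degrees(np.arctan2(d[1],d[0])))
print(np.linalg.norm(px(c,341,158,.046)-px(c,282,158,.046)))
o=get_obs();w,x,y,z=o['eef_rot'];R=R_.from_quat([x,y,z,w]);p=o['eef_pos']
for dz in(-.01,0,.01,.02): print(proj(c,p+R.apply([.011,-.0425,dz])),proj(c,p+R.apply([.011,.0425,dz])))
E
```

```text
[0.5522908  0.32619682 0.046     ] [0.47513692 0.16913431 0.046     ] 0.17498958189098365 63.838325038655576
[0.55196981 0.32548315 0.04      ] [0.47302846 0.16478188 0.04      ] 0.17904366798071755 63.838325038655576
0.03578707477961141
[197.51770087 294.23724357] [416.37258449 293.96170319]
[203.59681649 283.5793667 ] [410.61821896 283.33194664]
[209.0599045  274.01273969] [405.44695425 273.78968809]
[213.99500789 265.3797437 ] [400.77541679 265.17791194]
```

The tube is back level in the rest. The fingertip pixels suggest the open tips sit well behind where I assumed, so I'll go lower, to TCP z of about 22 mm, before closing.

>>> apply_moves([
  [[0,0,4,0,0,0,1],[0,0,8,0,0,0,1],[0,0,11,0,0,0,1],[0,0,12,0,0,0,1],[0,0,12.2,0,0,0,1],[0,0,12.4,0,0,0,1],[0,0,12.4,0,0,0,1],[0,0,12.4,0,0,0,1]],
])

```text
time_s: 5.75
eef_pos: [0.5313, 0.2832, 0.0247]
eef_rot: [0.0, 0.845, 0.535, 0.001]
wrist_force: [0.5, -0.1, -0.2]
opening: 1.007
```

```bash
python3 - <<'E'
from h import *
o=get_obs();print(o['eef_pos'],o['wrist_force'],o['opening'])
a=camera('wrist')[:,:,::-1]; b=camera('scene')[:,:,::-1]
D=np.zeros((480,800,3),np.uint8); D[:,:400]=a[:,120:520]; D[:,400:]=cv2.resize(b[120:240,300:400],None,fx=4,fy=4,interpolation=3)
cv2.imwrite('pics/w4.png',D)
E
```

```text
[0.53130939 0.28317654 0.02465117] [ 0.50142764 -0.12843372 -0.15699823] 1.006714683596887
```

View pics/w4.png

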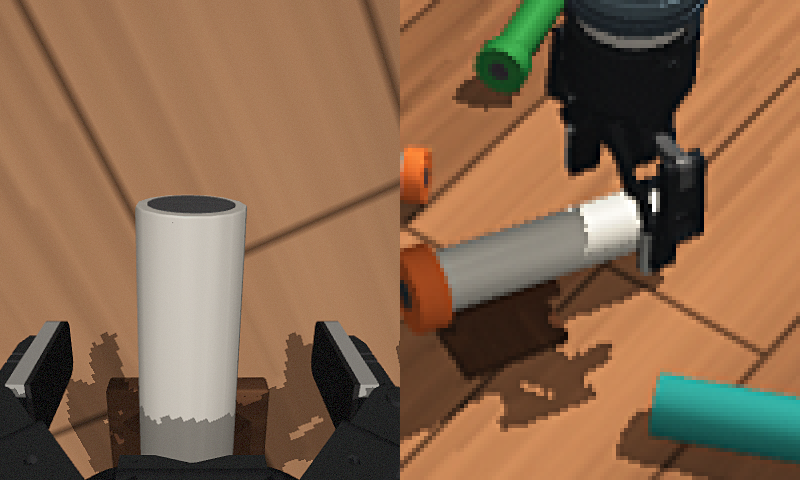

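```bash
python3 - <<'E'
from h import *
s=get_calibration('scene');c=get_calibration('wrist');o=get_obs();w,x,y,z=o['eef_rot'];R=R_.from_quat([x,y,z,w]);p=o['eef_pos']
g=lambda X:((proj(s,X)-[300,120])*4+[400,0]).round(0)
for dx in(-.011,.011):
 for dz in(-.03,-.02,-.01,0,.006,.019):
  X=p+R.apply([dx,.0425,dz]); print(dx,dz,g(X),(proj(c,X)-[120,0]).round(0))
E
```

```text
-0.011 -0.03 [636. 265.] [309. 375.]
-0.011 -0.02 [635. 276.] [302. 359.]
-0.011 -0.01 [634. 287.] [296. 344.]
-0.011 0 [633. 298.] [291. 331.]
-0.011 0.006 [633. 305.] [288. 324.]
-0.011 0.019 [631. 319.] [282. 310.]
0.011 -0.03 [668. 253.] [315. 320.]
0.011 -0.02 [667. 264.] [308. 307.]
0.011 -0.01 [666. 275.] [301. 294.]
0.011 0 [665. 286.] [295. 284.]
0.011 0.006 [664. 293.] [292. 278.]
0.011 0.019 [662. 307.] [285. 266.]
```

Both views (wrist tip at (314,322), scene tip at (650,270)) put the open fingertips about 25 mm behind the reported TCP, which is level with the tube's axis. I'll go about 28 mm lower, watch the force, and close.

>>> apply_moves([
  [[0,0,1,0,0,0,1],[0,0,1.8,0,0,0,1],[0,0,2.4,0,0,0,1],[0,0,2.6,0,0,0,1],[0,0,2.6,0,0,0,1],[0,0,2.6,0,0,0,0.6],[0,0,2.6,0,0,0,0.5]],
])

```text
time_s: 6.55
eef_pos: [0.5304, 0.2829, -0.0027]
eef_rot: [0.0, 0.845, 0.535, 0.0]
wrist_force: [-0.4, -0.5, -0.5]
opening: 0.69
```

>>> apply_moves([
  [[0,0,0,0,0,0,0.25],[0,0,0,0,0,0,0.25],[0,0,0,0,0,0,0.25],[0,0,0,0,0,0,0.25],[0,0,0,0,0,0,0.25]],
])

```text
time_s: 7.05
eef_pos: [0.53, 0.283, -0.0028]
eef_rot: [-0.0, 0.845, 0.535, 0.0]
wrist_force: [-1.6, 2.6, 2.6]
opening: 0.431
```

The opening stopped at 0.431 (37 mm), so the tube is gripped. Lifting.

>>> apply_moves([
  [[0,0,-0.5,0,0,0,0.25],[0,0,-1.5,0,0,0,0.25],[0,0,-3,0,0,0,0.25],[0,0,-5,0,0,0,0.25],[0,0,-8,0,0,0,0.25],[0,0,-11,0,0,0,0.25],[0,0,-12,0,0,0,0.25],[0,0,-12,0,0,0,0.25]],
])

```text
time_s: 7.85
eef_pos: [0.5317, 0.2832, 0.1196]
eef_rot: [0.001, 0.845, 0.535, 0.002]
wrist_force: [-0.4, -0.6, -3.0]
opening: 0.426
```

```bash
python3 - <<'E'
from h import *
import json
o=get_obs();print(o['eef_pos'],o['wrist_force'],o['torque'],o['opening'])
c=get_calibration('wrist')
a=camera('wrist')[:,:,::-1]; b=camera('scene')[:,:,::-1]
json.dump({k:np.array(v).tolist() for k,v in c.items()},open('w5.json','w'))
D=np.zeros((480,800,3),np.uint8); D[:,:400]=a[:,120:520]; D[:,400:]=cv2.resize(b[90:210,290:390],None,fx=4,fy=4,interpolation=3)
cv2.imwrite('pics/w5.png',D)
E
```

```text
[0.53166704 0.28319881 0.11959702] [-0.35344391 -0.61090176 -3.03299766] [ 0.18334616 -0.08476477  0.02846219] 0.42602029444745976
```

View pics/w5.png

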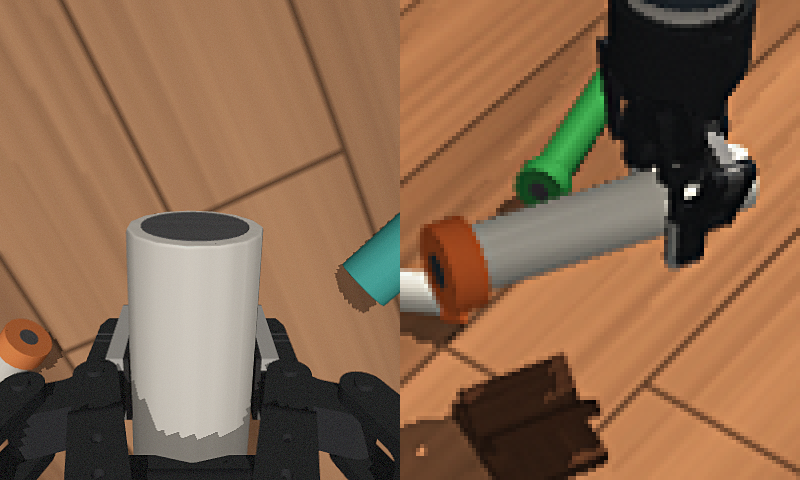

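The barrel is held (3 N). The tube end is at (315,226) in wrist, and the cap is clear of the rest. I'll triangulate the cap in top and scene to get the in-hand pose.

```bash
cat >> h.py <<'E'
def blob(n,near,im=None):
    im=camera(n) if im is None else im
    h=cv2.cvtColor(im,cv2.COLOR_RGB2HSV); m=cv2.inRange(h,(5,200,90),(14,255,255))
    k,l,st,ce=cv2.connectedComponentsWithStats(m)
    i=[i for i in range(1,k) if st[i,4]>30]; i=min(i,key=lambda j:np.hypot(*(ce[j]-near)))
    return ce[i],st[i]
def tri(n1,u1,n2,u2):
    (o1,d1),(o2,d2)=ray(get_calibration(n1),*u1),ray(get_calibration(n2),*u2)
    s,t=np.linalg.lstsq(np.c_[d1,-d2],o2-o1,rcond=None)[0]; a,b=o1+s*d1,o2+t*d2
    return (a+b)/2,np.linalg.norm(a-b)
def cap():
    o=get_obs(); c=get_calibration('scene'); t=get_calibration('top'); g=o['eef_pos']-[.06,.13,0]
    return g
E
python3 - <<'E'
from h import *
o=get_obs(); w,x,y,z=o['eef_rot'];R=R_.from_quat([x,y,z,w]);p=o['eef_pos']
g=p+R.apply([-.13,0,-.03])
b1=blob('top',proj(get_calibration('top'),g)); b2=blob('scene',(300,155))
print(proj(get_calibration('top'),g),b1,b2)
C,e=tri('top',b1[0],'scene',b2[0]); print('cap',C,e,'tool',R.inv().apply(C-p))
import json
c=json.load(open('w5.json')); oo,d=ray(c,315,226)
for dep in(.114,.118,.122): E=oo+d*dep; print(dep,E,R.inv().apply(E-p),np.linalg.norm(E-C))
E
```

```text
Traceback (most recent call last):
  File "h.py", line 26, in blob
    i=[i for i in range(1,k) if st[i,4]>30]; i=min(i,key=lambda j:np.hypot(*(ce[j]-near)))
                                               ~~~^^^^^^^^^^^^^^^^^^^^^^^^^^^^^^^^^^^^^^^^
ValueError: min() iterable argument is empty
```

```bash
python3 - <<'E'
from h import *
for n in('top','scene'):
    im=camera(n); cv2.imwrite('pics/r_'+n+'.png',im[:,:,::-1])
    h=cv2.cvtColor(im,cv2.COLOR_RGB2HSV); m=cv2.inRange(h,(5,190,60),(15,255,255))
    k,l,st,ce=cv2.connectedComponentsWithStats(m)
    print(n,[(ce[i].round(1).tolist(),st[i].tolist()) for i in range(1,k) if st[i,4]>25])
o=get_obs(); w,x,y,z=o['eef_rot'];R=R_.from_quat([x,y,z,w]);p=o['eef_pos']
g=p+R.apply([-.13,0,-.03])
print(proj(get_calibration('top'),g),proj(get_calibration('scene'),g))
E
```

```text
top [([259.8, 293.9], [254, 288, 12, 13, 82]), ([252.5, 308.7], [248, 304, 10, 10, 50])]
scene [([303.2, 156.9], [294, 145, 18, 26, 295]), ([244.8, 238.1], [230, 222, 28, 28, 461])]
[257.63136581 298.79933191] [304.4221341  163.38879011]
```

```bash
python3 - <<'E'
from h import *
import json
o=get_obs(); w,x,y,z=o['eef_rot'];R=R_.from_quat([x,y,z,w]);p=o['eef_pos']
for u in((257,301),(257,299)):
  C,e=tri('top',u,'scene',(303,157.5)); print('cap',C,e,'tool',R.inv().apply(C-p))
c=json.load(open('w5.json')); oo,d=ray(c,315,226)
for dep in(.114,.118,.122): E=oo+d*dep; print(dep,E,R.inv().apply(E-p),np.linalg.norm(E-C))
print(p)
E
```

```text
cap [0.4701744  0.16401042 0.16208095] 0.0005958638983360789 tool [-0.13213893 -0.0024985  -0.04676607]
cap [0.47318389 0.16261191 0.16519336] 0.0021096312634844355 tool [-0.13212253  0.00081207 -0.04988692]
0.114 [0.5540505  0.32709267 0.16677371] [ 0.051138    0.00352803 -0.05189322] 0.18329163921106392
0.118 [0.55360665 0.32604058 0.16293786] [ 0.05000594  0.00358671 -0.04805491] 0.1821588198318109
0.122 [0.5531628  0.32498849 0.15910202] [ 0.04887388  0.00364539 -0.0442166 ] 0.18110737566344237
[0.52881338 0.28232985 0.11500667]
```

The barrel is level in hand. Its axis is 48 mm behind the reported TCP, which agrees with the resting height (-2.8 + 48.5 ≈ 46 mm), and its shoulder is at tool x = -0.121. Next I'll look at the cradle from above.

```bash
cat >> h.py <<'E'
CR=[.4757,-.2085,-.2104]
def cw(x,y,P=None):
    X,Y,a=P or CR; x,y=x/1000,y/1000
    return [X+x*np.cos(a)-y*np.sin(a),Y+x*np.sin(a)+y*np.cos(a)]
E
python3 - <<'E'
from h import *
to([*cw(0,-72),.20],CR[2]+np.pi/2)
E
```

```text
delta cm [-53.66  17.83  -8.42] rot [-0.003  0.002 -0.232] t 8.1 pos [0.5288 0.2823 0.115 ] F [-0.4 -0.7 -4.3]
```

>>> apply_moves([
  [[-1,0.3,-3,0,0,0,0.25],[-3,1,-6,0,0,0,0.25],[-6,2,-8.4,0,0,0,0.25],[-10,3.3,-8.4,0,0,0,0.25],[-14,4.7,-8.4,0,0,0,0.25],[-18,6,-8.4,0,0,0,0.25],[-22,7.3,-8.4,0,0,0,0.25],[-26,8.6,-8.4,0,0,0,0.25]],
])

```text
time_s: 8.9
eef_pos: [0.4955, 0.0096, 0.1998]
eef_rot: [-0.001, 0.845, 0.535, -0.001]
wrist_force: [0.9, -0.8, -3.6]
opening: 0.429
```

>>> apply_moves([
  [[-4,1.3,0,0,0,-0.03,0.25],[-8,2.7,0,0,0,-0.07,0.25],[-12,4,0,0,0,-0.1,0.25],[-16,5.3,0,0,0,-0.14,0.25],[-20,6.7,0,0,0,-0.18,0.25],[-24,8,0,0,0,-0.21,0.25],[-26.5,8.9,0,0,0,-0.23,0.25],[-27.7,9.2,0,0,0,-0.232,0.25]],
])

```text
time_s: 9.7
eef_pos: [0.4602, -0.2808, 0.1996]
eef_rot: [-0.001, 0.778, 0.628, -0.0]
wrist_force: [0.1, 0.4, -4.0]
opening: 0.433
```

>>> apply_moves([
  [[0,0,0,0,0,0,0.25],[0,0,0,0,0,0,0.25]],
])

```text
time_s: 9.9
eef_pos: [0.461, -0.2775, 0.2001]
eef_rot: [-0.001, 0.777, 0.629, 0.0]
wrist_force: [0.3, 0.7, -3.6]
opening: 0.425
```

```bash
python3 - <<'E'
from h import *
import json
to([*cw(0,-72),.20],CR[2]+np.pi/2); print(get_obs()['opening'])
c=get_calibration('wrist'); snap('wrist','w6.png')
json.dump({k:np.array(v).tolist() for k,v in c.items()},open('w6.json','w'))
a=cv2.imread('pics/w6.png'); 
cv2.imwrite('pics/w6c.png',cv2.resize(a[0:360,80:560],None,fx=1.66,fy=1.66,interpolation=3))
for P in((-79,-45,.016),(-79,45,.016),(71,-45,.016),(71,45,.016),(-38,45,.052),(38,45,.052)):print(P,proj(c,[*cw(*P[:2]),P[2]]).round(0))
E
```

```text
delta cm [-0.15 -0.    0.01] rot [-0.002 -0.002  0.   ] t 9.9 pos [ 0.461  -0.2775  0.2001] F [ 0.3  0.7 -3.6]
0.4254877107132684
(-79, -45, 0.016) [213. 172.]
(-79, 45, 0.016) [205.  52.]
(71, -45, 0.016) [399. 172.]
(71, 45, 0.016) [406.  52.]
(-38, 45, 0.052) [253.  46.]
(38, 45, 0.052) [368.  46.]
```

View pics/w6c.png

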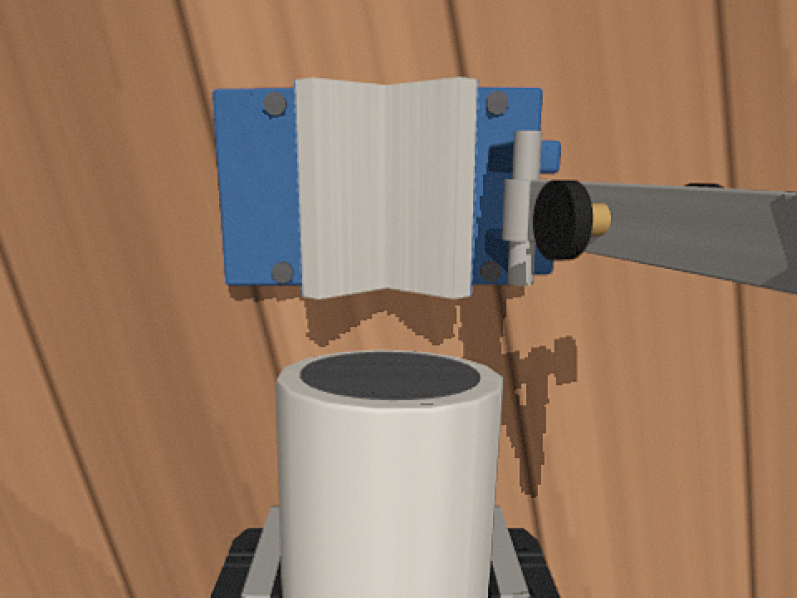

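The plate corners are at about (214,90), (542,89) and (225,285), the cheek tops at (297,78), (475,78), (303,298) and (471,298), and the V bottom at (386,85)-(387,288). Refitting the cradle pose.

```bash
python3 - <<'E'
from h import *
import json
from scipy.optimize import least_squares
c=json.load(open('w6.json'))
O=[((-79,45,16),(214,90)),((71,45,16),(542,89)),((-79,-45,16),(225,285)),((-38,45,52),(297,79)),((38,45,52),(475,79)),((-38,-45,52),(304,297)),((38,-45,52),(470,297)),((0,45,22),(386,86)),((0,-45,22),(387,288))]
def f(p): return np.concatenate([proj(c,[*cw(P[0],P[1],list(p[:3])),P[2]/1000+p[3]])-[80+u/1.66,v/1.66] for P,(u,v) in O])
for fr in (1,0):
    g=(lambda p:f(p)) if fr else (lambda p:f([*p[:3],0]))
    r=least_squares(g,CR+[0]); print(r.x.round(4)); print(r.fun.reshape(-1,2).round(1).tolist())
o=get_obs(); w,x,y,z=o['eef_rot'];R=R_.from_quat([x,y,z,w]);p=o['eef_pos']
oo,d=ray(c,80+390/1.66,375/1.66); E=oo+d*.118; print('end tool',R.inv().apply(E-p))
E
```

```text
[ 0.477  -0.2093 -0.2081 -0.0071]
[[0.2, -0.1], [-0.8, -0.0], [1.3, -0.4], [-2.1, 0.6], [2.4, 0.4], [-1.6, 0.1], [1.0, -0.1], [0.1, 0.7], [-0.4, -1.3]]
[ 0.4771 -0.2093 -0.2082  0.    ]
[[-1.8, -1.1], [1.4, -0.9], [-0.4, 1.1], [-3.2, -0.6], [4.0, -0.8], [-2.5, 1.9], [2.3, 1.7], [0.3, -0.3], [-0.2, 0.2]]
end tool [ 0.0477636   0.00156594 -0.04294938]
```

```bash
sed -i 's/^CR=.*/CR=[.4771,-.2093,-.2082]/' h.py; python3 - <<'E'
from h import *
to([*cw(-1.8,63),.10],CR[2]+np.pi/2)
E
```

```text
delta cm [13.26 -0.03 10.06] rot [-0.001 -0.001 -0.001] t 9.95 pos [ 0.4612 -0.2772  0.2004] F [ 0.4 -0.  -3.4]
```

>>> apply_moves([
  [[2,0,0,0,0,0,0.25],[5,0,0,0,0,0,0.25],[9,0,1,0,0,0,0.25],[12,0,3,0,0,0,0.25],[13.26,0,6,0,0,0,0.25],[13.26,0,9,0,0,0,0.25],[13.26,0,10.06,0,0,0,0.25],[13.26,0,10.06,0,0,0,0.25]],
])

```text
time_s: 10.75
eef_pos: [0.4878, -0.1474, 0.099]
eef_rot: [-0.002, 0.777, 0.63, -0.001]
wrist_force: [0.7, -0.6, -3.6]
opening: 0.434
```

>>> apply_moves([
  [[0,0,2,0,0,0,0.25],[0,0,4,0,0,0,0.25],[0,0,5.5,0,0,0,0.25],[0,0,6.5,0,0,0,0.25],[0,0,7.2,0,0,0,0.25],[0,0,7.5,0,0,0,0.25],[0,0,7.5,0,0,0,0.25],[0,0,7.5,0,0,0,0.25]],
])

```text
time_s: 11.55
eef_pos: [0.4895, -0.1494, 0.0261]
eef_rot: [0.001, 0.777, 0.629, 0.0]
wrist_force: [0.3, 0.2, -3.8]
opening: 0.43
```

```bash
python3 - <<'E'
from h import *
to([*cw(-1.8,63),.0],CR[2]+np.pi/2); o=get_obs(); print(o['opening'],o['torque'])
for n in('top','scene'):
    im=camera(n); cv2.imwrite('pics/p_'+n+'.png',im[:,:,::-1])
    h=cv2.cvtColor(im,cv2.COLOR_RGB2HSV); m=cv2.inRange(h,(5,190,60),(15,255,255))
    k,l,st,ce=cv2.connectedComponentsWithStats(m)
    print(n,[(ce[i].round(1).tolist(),st[i].tolist()) for i in range(1,k) if st[i,4]>25], proj(get_calibration(n),[*cw(0,-68),.074]))
E
```

```text
delta cm [ 0.19 -0.16  2.61] rot [ 0.001  0.    -0.002] t 11.55 pos [ 0.4895 -0.1494  0.0261] F [ 0.3  0.2 -3.8]
0.4298383653482893 [1.90363300e-01 1.19937698e-04 2.64241210e-02]
top [] [470.81416644 298.75256987]
scene [([303.5, 163.3], [300, 157, 8, 14, 85]), ([244.8, 238.3], [230, 222, 28, 28, 454]), ([154.9, 315.0], [144, 302, 23, 27, 283])] [157.45534863 315.93891687]
```

>>> apply_moves([
  [[0.1,-0.1,0.8,0,0,0,0.25],[0.1,-0.1,1.4,0,0,0,0.25],[0.1,-0.1,1.8,0,0,0,0.25],[0.1,-0.1,2.0,0,0,0,0.25],[0.1,-0.1,2.15,0,0,0,0.25],[0.1,-0.1,2.25,0,0,0,0.25],[0.1,-0.1,2.25,0,0,0,0.25],[0.1,-0.1,2.25,0,0,0,0.25]],
])

```text
time_s: 12.45
eef_pos: [0.4884, -0.148, 0.0031]
eef_rot: [0.0, 0.777, 0.629, 0.0]
wrist_force: [0.3, -0.2, -3.5]
opening: 0.433
```

>>> apply_moves([
  [[0,0,0.05,0,0,0,0.25],[0,0,0.1,0,0,0,0.25],[0,0,0.15,0,0,0,0.25],[0,0,0.15,0,0,0,0.25]],
])

```text
time_s: 12.85
eef_pos: [0.489, -0.1482, 0.0021]
eef_rot: [0.001, 0.777, 0.629, 0.0]
wrist_force: [0.4, 1.0, 4.2]
opening: 0.432
```

Contact: Fz went from -3.5 to +4.2 N with small lateral forces. I'll release slightly so the barrel settles.

>>> apply_moves([
  [[0,0,0,0,0,0,0.6],[0,0,0,0,0,0,0.6],[0,0,0,0,0,0,0.6],[0,0,0,0,0,0,0.6],[0,0,0,0,0,0,0.6]],
])

```text
time_s: 13.35
eef_pos: [0.488, -0.1478, 0.0012]
eef_rot: [-0.0, 0.777, 0.629, -0.0]
wrist_force: [-0.7, -0.6, 0.1]
opening: 0.602
```

```bash
python3 - <<'E'
from h import *
to([*cw(-1.8,63),.0],CR[2]+np.pi/2); o=get_obs(); print(o['opening'],o['torque'])
a=camera('wrist')[:,:,::-1]; b=camera('scene')[:,:,::-1]
D=np.zeros((480,800,3),np.uint8); D[:,:400]=a[:,120:520]; D[:,400:]=cv2.resize(b[250:370,120:220],None,fx=4,fy=4,interpolation=3)
cv2.imwrite('pics/w7.png',D)
E
```

```text
delta cm [0.06 0.03 0.12] rot [-0.    -0.    -0.002] t 13.35 pos [ 0.488  -0.1478  0.0012] F [-0.7 -0.6  0.1]
0.6015856386585291 [-0.02898408  0.01177287  0.00514133]
```

View pics/w7.png

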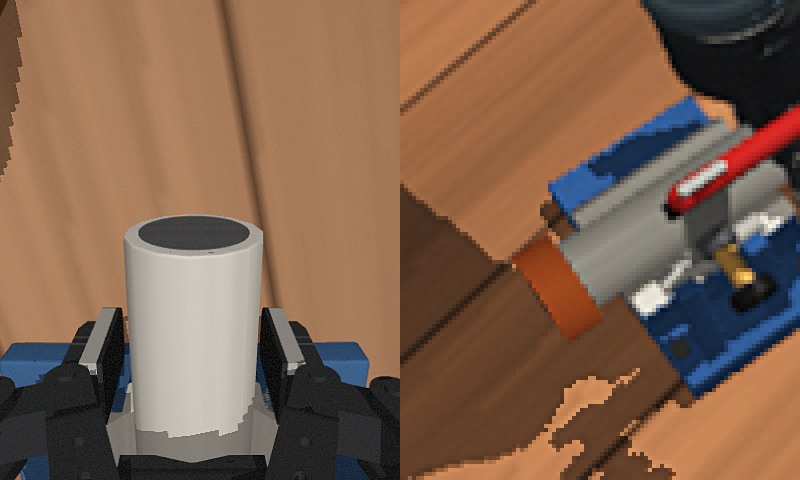

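The barrel is seated and centred between the pads (tube 124-262, pads symmetric about 193), and the cap shoulder is visibly clear of the cradle's end. I'll regrip and slide slowly.

>>> apply_moves([
  [[0,0,0,0,0,0,0.4],[0,0,0,0,0,0,0.25],[0,0,0,0,0,0,0.25],[0,0,0,0,0,0,0.25],[0,0,0,0,0,0,0.25]],
])

```text
time_s: 13.95
eef_pos: [0.4886, -0.148, 0.0016]
eef_rot: [0.0, 0.777, 0.629, 0.0]
wrist_force: [2.1, 0.6, -0.2]
opening: 0.427
```

>>> apply_moves([
  [[0.07,0,0,0,0,0,0.25],[0.14,0,0,0,0,0,0.25],[0.21,0,0,0,0,0,0.25],[0.28,0,0,0,0,0,0.25],[0.35,0,0,0,0,0,0.25],[0.42,0,0,0,0,0,0.25]],
])

```text
time_s: 14.55
eef_pos: [0.4894, -0.1441, 0.0016]
eef_rot: [0.0, 0.777, 0.629, 0.0]
wrist_force: [1.8, -3.7, 0.2]
opening: 0.429
```

>>> apply_moves([
  [[0.07,0,0,0,0,0,0.25],[0.14,0,0,0,0,0,0.25],[0.21,0,0,0,0,0,0.25],[0.28,0,0,0,0,0,0.25],[0.35,0,0,0,0,0,0.25],[0.4,0,0,0,0,0,0.25]],
])

```text
time_s: 15.15
eef_pos: [0.4902, -0.14, 0.0016]
eef_rot: [0.0, 0.777, 0.629, 0.0]
wrist_force: [3.1, -5.2, 1.9]
opening: 0.436
```

>>> apply_moves([
  [[0.05,0,0,0,0,0,0.25],[0.1,0,0,0,0,0,0.25],[0.15,0,0,0,0,0,0.25],[0.2,0,0,0,0,0,0.25]],
])

```text
time_s: 15.55
eef_pos: [0.4906, -0.1381, 0.0015]
eef_rot: [0.0, 0.777, 0.629, 0.0]
wrist_force: [2.3, -4.2, 1.1]
opening: 0.434
```

>>> apply_moves([
  [[0.05,0,0,0,0,0,0.25],[0.1,0,0,0,0,0,0.25],[0.15,0,0,0,0,0,0.25]],
])

```text
time_s: 15.85
eef_pos: [0.4909, -0.1366, 0.0015]
eef_rot: [0.0, 0.777, 0.629, 0.0]
wrist_force: [2.0, -5.0, 0.7]
opening: 0.431
```

>>> apply_moves([
  [[0.04,0,0,0,0,0,0.25],[0.08,0,0,0,0,0,0.25],[0.12,0,0,0,0,0,0.25]],
])

```text
time_s: 16.15
eef_pos: [0.4912, -0.1354, 0.0015]
eef_rot: [0.0, 0.777, 0.629, 0.0]
wrist_force: [3.0, -3.5, 0.6]
opening: 0.434
```

>>> apply_moves([
  [[0.04,0,0,0,0,0,0.25],[0.08,0,0,0,0,0,0.25],[0.12,0,0,0,0,0,0.25]],
])

```text
time_s: 16.45
eef_pos: [0.4914, -0.1342, 0.0015]
eef_rot: [0.0, 0.777, 0.629, 0.0]
wrist_force: [3.6, -4.8, 0.6]
opening: 0.43
```

>>> apply_moves([
  [[0.04,0,0,0,0,0,0.25],[0.08,0,0,0,0,0,0.25]],
])

```text
time_s: 16.65
eef_pos: [0.4915, -0.1334, 0.0015]
eef_rot: [0.0, 0.777, 0.629, 0.0]
wrist_force: [2.7, -5.0, 0.8]
opening: 0.431
```

>>> apply_moves([
  [[0.04,0,0,0,0,0,0.25],[0.08,0,0,0,0,0,0.25]],
])

```text
time_s: 16.85
eef_pos: [0.4917, -0.1328, 0.0015]
eef_rot: [0.0, 0.777, 0.629, -0.0]
wrist_force: [2.0, -6.3, -0.0]
opening: 0.43
```

>>> apply_moves([
  [[0.04,0,0,0,0,0,0.25],[0.08,0,0,0,0,0,0.25]],
])

```text
time_s: 17.05
eef_pos: [0.4917, -0.1328, 0.0015]
eef_rot: [0.001, 0.777, 0.629, -0.0]
wrist_force: [0.8, -10.9, -0.7]
opening: 0.433
```

Force rose to 11 N with no further advance, so the shoulder is against the end face. My reckoning puts it at about -43 mm, and it should be -45. I'll relax, open and rise.

>>> apply_moves([
  [[-0.04,0,0,0,0,0,0.25],[-0.06,0,0,0,0,0,0.5],[-0.06,0,0,0,0,0,0.7],[-0.06,0,0,0,0,0,0.7],[-0.06,0,0,0,0,0,0.7]],
])

```text
time_s: 17.55
eef_pos: [0.491, -0.1317, 0.001]
eef_rot: [-0.001, 0.777, 0.629, -0.0]
wrist_force: [0.3, 0.2, -0.4]
opening: 0.702
```

>>> apply_moves([
  [[0,0,-1,0,0,0,0.7],[0,0,-3,0,0,0,0.7],[0,0,-7,0,0,0,0.7],[0,0,-11,0,0,0,0.7],[0,0,-15,0,0,0,0.7],[0,0,-19,0,0,0,0.7],[0,0,-23,0,0,0,0.7],[0,0,-24,0,0,0,0.7]],
])

```text
time_s: 18.35
eef_pos: [0.4937, -0.1333, 0.2476]
eef_rot: [0.004, 0.777, 0.629, 0.002]
wrist_force: [0.6, -0.4, 0.3]
opening: 0.699
```

```bash
python3 - <<'E'
from h import *
t=get_calibration('top'); s=get_calibration('scene')
im=camera('scene'); cv2.imwrite('pics/q_scene.png',im[:,:,::-1]); im2=camera('top'); cv2.imwrite('pics/q_top.png',im2[:,:,::-1])
for n,im in(('scene',im),('top',im2)):
    h=cv2.cvtColor(im,cv2.COLOR_RGB2HSV); m=cv2.inRange(h,(5,190,60),(15,255,255))
    k,l,st,ce=cv2.connectedComponentsWithStats(m)
    print(n,[(ce[i].round(1).tolist(),st[i].tolist()) for i in range(1,k) if st[i,4]>25],[proj(get_calibration(n),[*cw(0,y),.049]).round(1) for y in(-55,-60,-65)])
    # red handle
    m=cv2.inRange(h,(0,200,90),(4,255,255))|cv2.inRange(h,(174,200,90),(180,255,255))
    k,l,st,ce=cv2.connectedComponentsWithStats(m)
    print('red',[(ce[i].round(1).tolist(),st[i].tolist()) for i in range(1,k) if st[i,4]>25])
    for th in(1.8,1.85,1.9,1.95,2):
        x=52-134*np.cos(th);z=.084+.134*np.sin(th); print(th,[proj(get_calibration(n),[*cw(x,y),z]).round(1).tolist() for y in(63,6)])
to([*cw(95,45),.24],CR[2]+np.pi/2)
E
```

```text
scene [([303.5, 163.3], [300, 157, 8, 14, 85]), ([244.8, 238.3], [230, 222, 28, 28, 454]), ([165.7, 317.2], [155, 305, 22, 26, 268])] [array([166.7, 318. ]), array([164.5, 319.4]), array([162.3, 320.9])]
red [([211.0, 285.6], [187, 273, 43, 30, 216])]
1.8 [[225.6, 267.9], [197.2, 286.3]]
1.85 [[227.8, 270.9], [199.4, 289.4]]
1.9 [[230.1, 274.0], [201.6, 292.6]]
1.95 [[232.3, 277.1], [203.9, 295.8]]
2 [[234.6, 280.3], [206.2, 299.1]]
top [] [array([461.2, 297. ]), array([463.5, 297.4]), array([465.7, 297.9])]
red []
1.8 [[432.8, 244.3], [463.5, 250.3]]
1.85 [[433.2, 240.9], [463.8, 246.9]]
1.9 [[433.6, 237.6], [464.1, 243.6]]
1.95 [[433.8, 234.4], [464.2, 240.3]]
2 [[434.1, 231.2], [464.3, 237.2]]
delta cm [-3.29  9.57  0.46] rot [ 0.005  0.001 -0.002] t 18.45 pos [ 0.4925 -0.1328  0.2441] F [-0.6  0.1 -0.4]
```

The cap now projects where a flush barrel's should (165.7,317.2 against 166.7,318.0), and the handle fits θ≈1.89. On to the handle.

>>> apply_moves([
  [[-0.8,2,-0.5,0,0,0,0.7],[-2,5,-0.5,0,0,0,0.7],[-3,8,-0.5,0,0,0,0.7],[-3.3,9.2,0,0,0,0,0.7],[-3.3,9.3,2,0,0,0,0.7],[-3.3,9.3,4,0,0,0,0.7],[-3.3,9.3,5.6,0,0,0,0.7],[-3.3,9.3,6.4,0,0,0,0.7]],
])

```text
time_s: 19.25
eef_pos: [0.5737, -0.183, 0.1738]
eef_rot: [-0.003, 0.777, 0.629, -0.001]
wrist_force: [0.5, -0.4, 0.5]
opening: 0.703
```

>>> apply_moves([
  [[0,0,0,0,0,0,0.7],[0,0,0,0,0,0,0.7]],
])

```text
time_s: 19.45
eef_pos: [0.5757, -0.1841, 0.1777]
eef_rot: [0.0, 0.777, 0.629, 0.0]
wrist_force: [0.7, 0.3, 0.2]
opening: 0.702
```

```bash
python3 - <<'E'
from h import *
o=get_obs()
to([*cw(92,45),.18],CR[2]+np.pi/2)
c=get_calibration('wrist'); a=camera('wrist')
cv2.imwrite('pics/w8.png',a[:,:,::-1])
h=cv2.cvtColor(a,cv2.COLOR_RGB2HSV)
m=cv2.inRange(h,(0,190,50),(4,255,255))|cv2.inRange(h,(174,190,50),(180,255,255))
k,l,st,ce=cv2.connectedComponentsWithStats(m)
print('red',[(ce[i].round(1).tolist(),st[i].tolist()) for i in range(1,k) if st[i,4]>100])
for v in (200,240,280,300,320,340,360,380):
    u=np.where(m[v])[0]; print(v,(u.min(),u.max()) if len(u) else None)
print([proj(c,[*cw(94,y),.211]).round(0) for y in (63,45,6)])
E
```

```text
delta cm [-0.01  0.07 -0.23] rot [ 0.     0.    -0.002] t 19.45 pos [ 0.5757 -0.1841  0.1777] F [0.7 0.3 0.2]
red [([307.4, 343.6], [304, 304, 13, 81, 307]), ([322.2, 415.9], [304, 312, 35, 151, 1342])]
200 None
240 None
280 None
300 None
320 (np.int64(304), np.int64(338))
340 (np.int64(305), np.int64(338))
360 (np.int64(305), np.int64(337))
380 (np.int64(305), np.int64(337))
[array([318., 306.]), array([317., 354.]), array([317., 444.])]
```

The bar sits 2.5 mm to tool +y of the pads' midline. I'll shift and grip.

>>> apply_moves([
  [[0,0.2,-0.2,0,0,0,0.7],[0,0.25,-0.2,0,0,0,0.5],[0,0.25,-0.2,0,0,0,0.3],[0,0.25,-0.2,0,0,0,0.05],[0,0.25,-0.2,0,0,0,0.05],[0,0.25,-0.2,0,0,0,0.05],[0,0.25,-0.2,0,0,0,0.05],[0,0.25,-0.2,0,0,0,0.05]],
])

```text
time_s: 20.3
eef_pos: [0.5783, -0.1846, 0.1798]
eef_rot: [0.0, 0.777, 0.629, 0.0]
wrist_force: [1.3, 0.8, 4.2]
opening: 0.121
```

```bash
python3 - <<'E'
from h import *
o=get_obs(); print(o['opening'],o['wrist_force'],o['eef_pos'])
x0,z0=92+2.3,0.; 
# arc increments (tool y = cradle +x, tool z = down), cm relative to theta0
t0=1.89
for t in np.arange(1.8,0.1,-.1):
    print(round(t,2), 'y',round(-(np.cos(t)-np.cos(t0))*13.4,2),'z',round(-(np.sin(t)-np.sin(t0))*13.4,2))
to([*cw(0,45),.18],CR[2]+np.pi/2)
E
```

```text
0.12079911333067526 [1.30715428 0.80861121 4.16041834] [ 0.57831771 -0.18461863  0.17981093]
1.8 y -1.16 z -0.33
1.7 y -2.48 z -0.57
1.6 y -3.81 z -0.67
1.5 y -5.15 z -0.64
1.4 y -6.48 z -0.48
1.3 y -7.79 z -0.19
1.2 y -9.06 z 0.23
1.1 y -10.28 z 0.78
1.0 y -11.45 z 1.45
0.9 y -12.53 z 2.23
0.8 y -13.54 z 3.11
0.7 y -14.45 z 4.09
0.6 y -15.26 z 5.16
0.5 y -15.96 z 6.3
0.4 y -16.55 z 7.5
0.3 y -17.01 z 8.76
0.2 y -17.34 z 10.06
delta cm [-0.02 -9.39 -0.03] rot [ 0.001  0.    -0.002] t 20.3 pos [ 0.5783 -0.1846  0.1798] F [1.3 0.8 4.2]
```

Bar gripped. I'll swing along the arc and watch the forces.

>>> apply_moves([
  [[0,-0.5,-0.16,0,0,0,0.05],[0,-1.16,-0.33,0,0,0,0.05],[0,-1.8,-0.46,0,0,0,0.05],[0,-2.48,-0.57,0,0,0,0.05],[0,-3.15,-0.63,0,0,0,0.05],[0,-3.81,-0.67,0,0,0,0.05]],
])

```text
time_s: 20.9
eef_pos: [0.5435, -0.1774, 0.1882]
eef_rot: [0.003, 0.777, 0.629, 0.002]
wrist_force: [7.7, 0.0, 3.1]
opening: 0.117
```

>>> apply_moves([
  [[0,-1.34,0.03,0,0,0,0.05],[0,-2.67,0.19,0,0,0,0.05],[0,-3.98,0.48,0,0,0,0.05],[0,-5.25,0.9,0,0,0,0.05],[0,-6.47,1.45,0,0,0,0.05],[0,-7.64,2.12,0,0,0,0.05],[0,-8.72,2.9,0,0,0,0.05]],
])

```text
time_s: 21.6
eef_pos: [0.457, -0.1593, 0.1591]
eef_rot: [0.003, 0.777, 0.629, 0.001]
wrist_force: [2.6, -0.6, 6.9]
opening: 0.117
```

```bash
python3 - <<'E'
from h import *
to([*cw(-1.8+52-134*np.cos(.9),45),.084-.031+.134*np.sin(.9)],CR[2]+np.pi/2)
print(get_obs()['torque'])
E
```

```text
delta cm [ 0.02 -0.31  0.11] rot [ 0.006  0.002 -0.002] t 21.6 pos [ 0.457  -0.1593  0.1591] F [ 2.6 -0.6  6.9]
[-0.13468326 -0.70710709  0.12069347]
```

>>> apply_moves([
  [[0,-1.01,0.88,0,0,0,0.05],[0,-1.92,1.86,0,0,0,0.05],[0,-2.73,2.93,0,0,0,0.05],[0,-3.43,4.07,0,0,0,0.05],[0,-3.75,4.65,0,0,0,0.05],[0,-4.02,5.27,0,0,0,0.05],[0,-4.26,5.9,0,0,0,0.05],[0,-4.26,5.9,0,0,0,0.05]],
])

```text
time_s: 22.4
eef_pos: [0.4137, -0.15, 0.0977]
eef_rot: [0.0, 0.777, 0.629, -0.0]
wrist_force: [2.9, -4.7, -4.4]
opening: 0.116
```

```bash
python3 - <<'E'
from h import *
to([*cw(-1.8+52-134*np.cos(.35),45),.084-.031+.134*np.sin(.35)],CR[2]+np.pi/2)
print(get_obs()['torque'])
E
```

```text
delta cm [ 0.01 -0.14 -0.13] rot [ 0.     0.001 -0.002] t 22.4 pos [ 0.4137 -0.15    0.0977] F [ 2.9 -4.7 -4.4]
[-0.8556845  -0.70682758  0.05285794]
```

Now at about 0.35 rad. I'll release, rise, shut the fingers and press on the bar from above for a clean force reading.

>>> apply_moves([
  [[0,0,0,0,0,0,0.4],[0,0,0,0,0,0,0.4],[0,0,0,0,0,0,0.4],[0,0,-2,0,0,0,0.4],[0,0,-5,0,0,0,0.2],[0,0,-6,0,0,0,0],[0,0,-6,0,0,0,0],[0,0,-6,0,0,0,0]],
])

```text
time_s: 23.2
eef_pos: [0.4133, -0.1491, 0.1572]
eef_rot: [-0.0, 0.777, 0.629, -0.0]
wrist_force: [-0.4, -0.0, -1.0]
opening: 0.002
```

```bash
python3 - <<'E'
from h import *
o=get_obs(); print(o['opening'],o['wrist_force'],o['eef_pos'])
im=camera('scene'); cv2.imwrite('pics/r8.png',im[:,:,::-1]); n='scene'
h=cv2.cvtColor(im,cv2.COLOR_RGB2HSV)
m=cv2.inRange(h,(0,190,50),(4,255,255))|cv2.inRange(h,(174,190,50),(180,255,255))
k,l,st,ce=cv2.connectedComponentsWithStats(m)
print('red',[(ce[i].round(1).tolist(),st[i].tolist()) for i in range(1,k) if st[i,4]>25])
for th in(.25,.3,.35,.4,.45): 
        x=52-134*np.cos(th);z=.084+.134*np.sin(th); print(th,[proj(get_calibration(n),[*cw(x,y),z]).round(1).tolist() for y in(63,6)])
E
```

```text
0.0015489361877437905 [-0.36469534 -0.00936442 -1.04735739] [ 0.41331834 -0.14914563  0.15723145]
red [([170.9, 249.8], [152, 238, 37, 25, 205])]
0.25 [[190.1, 242.7], [165.5, 257.6]]
0.3 [[189.9, 241.4], [165.1, 256.4]]
0.35 [[189.7, 240.3], [164.8, 255.3]]
0.4 [[189.7, 239.2], [164.6, 254.3]]
0.45 [[189.7, 238.3], [164.4, 253.4]]
```

>>> apply_moves([
  [[0,0,1,0,0,0,0],[0,0,2,0,0,0,0],[0,0,2.7,0,0,0,0],[0,-0.1,3.3,0,0,0,0],[0,-0.2,3.8,0,0,0,0],[0,-0.3,4.2,0,0,0,0],[0,-0.35,4.5,0,0,0,0],[0,-0.35,4.5,0,0,0,0]],
])

```text
time_s: 24.05
eef_pos: [0.4097, -0.1485, 0.1125]
eef_rot: [-0.001, 0.777, 0.629, -0.0]
wrist_force: [0.2, -0.3, -0.6]
opening: 0.002
```

>>> apply_moves([
  [[0,0,0.3,0,0,0,0],[0,0,0.6,0,0,0,0]],
])

```text
time_s: 24.25
eef_pos: [0.4102, -0.1489, 0.1072]
eef_rot: [-0.0, 0.777, 0.629, -0.0]
wrist_force: [-4.5, 1.0, 5.8]
opening: 0.002
```

>>> apply_moves([
  [[0,0,0.3,0,0,0,0],[0,0,0.6,0,0,0,0]],
])

```text
time_s: 24.45
eef_pos: [0.4102, -0.1489, 0.1011]
eef_rot: [-0.0, 0.777, 0.629, -0.0]
wrist_force: [-2.5, 0.6, 3.9]
opening: 0.004
```

```bash
python3 - <<'E'
from h import *
o=get_obs(); print(o['opening'],o['wrist_force'],o['eef_pos'])
im=camera('scene'); cv2.imwrite('pics/r9.png',im[:,:,::-1]); n='scene'
h=cv2.cvtColor(im,cv2.COLOR_RGB2HSV)
m=cv2.inRange(h,(0,190,50),(4,255,255))|cv2.inRange(h,(174,190,50),(180,255,255))
k,l,st,ce=cv2.connectedComponentsWithStats(m)
print('red',[(ce[i].round(1).tolist(),st[i].tolist()) for i in range(1,k) if st[i,4]>25])
E
```

```text
0.004230717316904142 [-2.50900212  0.61125944  3.92479362] [ 0.41022243 -0.14887482  0.10106939]
red [([166.6, 257.5], [154, 249, 26, 18, 125])]
```

>>> apply_moves([
  [[0,-0.1,0.3,0,0,0,0],[0,-0.2,0.6,0,0,0,0],[0,-0.3,0.9,0,0,0,0],[0,-0.36,1.2,0,0,0,0]],
])

```text
time_s: 24.9
eef_pos: [0.4078, -0.1485, 0.0893]
eef_rot: [0.001, 0.777, 0.629, 0.001]
wrist_force: [3.3, 0.8, 4.2]
opening: -0.002
```

>>> apply_moves([
  [[0,-0.02,0.1,0,0,0,0],[0,-0.04,0.2,0,0,0,0]],
])

```text
time_s: 25.1
eef_pos: [0.4071, -0.1483, 0.0873]
eef_rot: [0.001, 0.777, 0.629, 0.0]
wrist_force: [2.1, -0.1, 3.7]
opening: -0.002
```

>>> apply_moves([
  [[0,-0.02,0.1,0,0,0,0],[0,-0.04,0.2,0,0,0,0]],
])

```text
time_s: 25.3
eef_pos: [0.4064, -0.1481, 0.0852]
eef_rot: [0.0, 0.777, 0.629, 0.0]
wrist_force: [3.3, -0.7, 4.0]
opening: -0.004
```

>>> apply_moves([
  [[0,-0.02,0.1,0,0,0,0],[0,-0.03,0.2,0,0,0,0],[0,-0.04,0.3,0,0,0,0]],
])

```text
time_s: 25.6
eef_pos: [0.406, -0.1481, 0.0823]
eef_rot: [0.0, 0.777, 0.629, 0.0]
wrist_force: [3.5, -1.2, 5.5]
opening: 0.002
```

>>> apply_moves([
  [[0,-0.01,0.1,0,0,0,0],[0,-0.02,0.2,0,0,0,0]],
])

```text
time_s: 25.8
eef_pos: [0.4058, -0.148, 0.0804]
eef_rot: [0.0, 0.777, 0.629, 0.0]
wrist_force: [3.0, -0.6, 7.4]
opening: 0.003
```

>>> apply_moves([
  [[0,-0.01,0.1,0,0,0,0],[0,-0.02,0.2,0,0,0,0]],
])

```text
time_s: 26.0
eef_pos: [0.4057, -0.148, 0.0785]
eef_rot: [0.0, 0.777, 0.629, 0.0]
wrist_force: [2.1, 0.2, 9.3]
opening: -0.0
```

>>> apply_moves([
  [[0,-0.01,0.1,0,0,0,0],[0,-0.02,0.2,0,0,0,0]],
])

```text
time_s: 26.2
eef_pos: [0.4056, -0.148, 0.0767]
eef_rot: [0.001, 0.777, 0.629, 0.0]
wrist_force: [1.9, 0.1, 9.9]
opening: -0.001
```

The force rose past target: 9.9 N against a baseline near 4, so the barrel carries more than 8 N. I'll average readings here, then ease up.

```bash
cat > rd.py <<'E'
from h import *
F=[];Z=[]
for i in range(5):
    o=get_obs();F.append(o['wrist_force']);Z.append(o['eef_pos']); camera('wrist')
o=get_obs();F.append(o['wrist_force']);Z.append(o['eef_pos'])
print('t',round(o['time_s'],2),'F',np.mean(F,0).round(2),'sd',np.std(F,0)[2].round(2),'pos',(np.mean(Z,0)*1000).round(2))
E
python3 rd.py
```

```text
t 26.45 F [ 2.87 -0.11  8.61] sd 0.99 pos [ 405.57 -147.99   76.63]
```

>>> apply_moves([
  [[0,0,-0.03,0,0,0,0],[0,0,-0.06,0,0,0,0]],
])

```text
time_s: 26.65
eef_pos: [0.4051, -0.1478, 0.0767]
eef_rot: [0.0, 0.777, 0.629, -0.0]
wrist_force: [2.0, -1.6, 4.0]
opening: -0.001
```

```bash
python3 rd.py
```

```text
t 26.9 F [ 2.47 -1.36  4.48] sd 0.38 pos [ 405.07 -147.75   76.72]
```

>>> apply_moves([
  [[0,0,-0.05,0,0,0,0],[0,0,-0.1,0,0,0,0]],
])

```text
time_s: 27.1
eef_pos: [0.4039, -0.1468, 0.0769]
eef_rot: [-0.001, 0.777, 0.629, -0.0]
wrist_force: [-0.0, -1.3, -1.6]
opening: -0.004
```

```bash
python3 rd.py
```

```text
t 27.35 F [ 0.01  0.09 -0.64] sd 0.52 pos [ 404.02 -146.93   76.95]
```

Strap friction holds it there, at roughly 12 N on the barrel (8.6 N static on the handle against 3.9 N). I'll regrip the handle, lift it clear, and press again in small averaged steps.

```bash
python3 - <<'E'
from h import *
to([*cw(-1.8+52-134*np.cos(.1),45),.066],CR[2]+np.pi/2)
E
```

```text
delta cm [-0.07  0.09  1.12] rot [-0.002 -0.001 -0.002] t 27.35 pos [ 0.4044 -0.1472  0.0772] F [ 0.7  0.6 -0.4]
```

>>> apply_moves([
  [[0,0,-2,0,0,0,0],[0,0.05,-4,0,0,0,0.3],[0,0.05,-4,0,0,0,0.5],[0,0.05,-4,0,0,0,0.5],[0,0.05,-1.5,0,0,0,0.5],[0,0.05,0.5,0,0,0,0.5],[0,0.05,1.1,0,0,0,0.5],[0,0.05,1.1,0,0,0,0.5]],
])

```text
time_s: 28.15
eef_pos: [0.4042, -0.1469, 0.0652]
eef_rot: [-0.002, 0.777, 0.629, -0.001]
wrist_force: [0.2, -0.1, 0.2]
opening: 0.505
```

>>> apply_moves([
  [[0,0,0,0,0,0,0.3],[0,0,0,0,0,0,0.05],[0,0,0,0,0,0,0.05],[0,0,0,0,0,0,0.05]],
])

```text
time_s: 28.55
eef_pos: [0.4049, -0.1479, 0.0673]
eef_rot: [-0.0, 0.777, 0.629, -0.001]
wrist_force: [-5.1, -0.7, 3.0]
opening: 0.106
```

>>> apply_moves([
  [[0,0,-0.3,0,0,0,0.05],[0,0.05,-0.7,0,0,0,0.05],[0,0.1,-1.1,0,0,0,0.05],[0,0.18,-1.5,0,0,0,0.05],[0,0.18,-1.5,0,0,0,0.05],[0,0.18,-1.5,0,0,0,0.4],[0,0.18,-1.5,0,0,0,0.4],[0,0.18,-1.5,0,0,0,0.4]],
])

```text
time_s: 29.35
eef_pos: [0.4083, -0.1485, 0.0824]
eef_rot: [0.001, 0.777, 0.629, 0.001]
wrist_force: [0.8, 0.3, 0.1]
opening: 0.4
```

>>> apply_moves([
  [[0,0,-2,0,0,0,0.4],[0,0,-5,0,0,0,0.2],[0,0,-5,0,0,0,0],[0,0,-5,0,0,0,0],[0,0,-3.5,0,0,0,0],[0,0,-2.5,0,0,0,0],[0,0,-2,0,0,0,0],[0,0,-2,0,0,0,0]],
])

```text
time_s: 30.15
eef_pos: [0.4064, -0.1475, 0.1003]
eef_rot: [-0.001, 0.777, 0.629, -0.0]
wrist_force: [0.3, -0.5, 0.7]
opening: -0.003
```

```bash
python3 rd.py
```

```text
t 30.4 F [-0.06 -0.17  0.11] sd 0.44 pos [ 407.22 -148.05  101.46]
```

>>> apply_moves([
  [[0,-0.05,0.4,0,0,0,0],[0,-0.1,0.7,0,0,0,0],[0,-0.12,0.9,0,0,0,0],[0,-0.15,1.1,0,0,0,0],[0,-0.15,1.2,0,0,0,0],[0,-0.15,1.3,0,0,0,0]],
])

```text
time_s: 31.0
eef_pos: [0.4056, -0.1477, 0.0888]
eef_rot: [-0.0, 0.777, 0.629, -0.0]
wrist_force: [-2.8, 1.7, 4.8]
opening: -0.001
```

```bash
python3 rd.py
```

```text
t 31.25 F [-1.96  0.88  3.02] sd 0.92 pos [ 405.69 -147.77   88.69]
```

>>> apply_moves([
  [[0,0,0.08,0,0,0,0],[0,-0.01,0.15,0,0,0,0]],
])

```text
time_s: 31.45
eef_pos: [0.4057, -0.1478, 0.0872]
eef_rot: [-0.0, 0.777, 0.629, -0.0]
wrist_force: [-3.2, 1.5, 4.7]
opening: -0.002
```

```bash
python3 rd.py
```

```text
t 31.7 F [-2.47  1.12  3.58] sd 0.7 pos [ 405.7  -147.8    87.16]
```

>>> apply_moves([
  [[0,0,0.08,0,0,0,0],[0,-0.01,0.15,0,0,0,0]],
])

```text
time_s: 31.9
eef_pos: [0.4056, -0.1478, 0.0856]
eef_rot: [-0.0, 0.777, 0.629, -0.0]
wrist_force: [-2.9, 1.4, 3.5]
opening: 0.002
```

```bash
python3 rd.py
```

```text
t 32.15 F [-1.71  0.65  2.31] sd 1.25 pos [ 405.71 -147.82   85.59]
```

>>> apply_moves([
  [[0,0,0.08,0,0,0,0],[0,-0.01,0.15,0,0,0,0]],
])

```text
time_s: 32.35
eef_pos: [0.4058, -0.1479, 0.0843]
eef_rot: [0.0, 0.777, 0.629, 0.0]
wrist_force: [-1.6, 1.4, 5.1]
opening: 0.004
```

```bash
python3 rd.py
```

```text
t 32.6 F [-1.2   0.8   3.65] sd 0.8 pos [ 405.8  -147.87   84.31]
```

>>> apply_moves([
  [[0,0,0.05,0,0,0,0],[0,0,0.1,0,0,0,0]],
])

```text
time_s: 32.8
eef_pos: [0.4057, -0.1479, 0.0833]
eef_rot: [0.0, 0.777, 0.629, 0.0]
wrist_force: [-1.6, 0.7, 5.8]
opening: -0.0
```

```bash
python3 rd.py
```

```text
t 33.05 F [-1.39  0.91  5.  ] sd 0.54 pos [ 405.69 -147.86   83.3 ]
```

>>> apply_moves([
  [[0,0,0.05,0,0,0,0],[0,0,0.1,0,0,0,0]],
])

```text
time_s: 33.25
eef_pos: [0.4056, -0.1478, 0.0823]
eef_rot: [0.0, 0.777, 0.629, -0.0]
wrist_force: [-1.4, 1.1, 6.5]
opening: -0.003
```

```bash
python3 rd.py
```

```text
t 33.5 F [-1.3   0.69  5.67] sd 0.8 pos [ 405.6  -147.84   82.28]
```

>>> apply_moves([
  [[0,0,0.05,0,0,0,0],[0,0,0.1,0,0,0,0]],
])

```text
time_s: 33.7
eef_pos: [0.4055, -0.1478, 0.0814]
eef_rot: [0.0, 0.777, 0.629, -0.0]
wrist_force: [-2.1, 1.4, 7.1]
opening: -0.002
```

```bash
python3 rd.py
```

```text
t 33.95 F [-1.76  0.88  6.16] sd 0.43 pos [ 405.55 -147.82   81.31]
```

>>> apply_moves([
  [[0,0,0.03,0,0,0,0],[0,0,0.05,0,0,0,0]],
])

```text
time_s: 34.15
eef_pos: [0.4055, -0.1478, 0.0809]
eef_rot: [-0.0, 0.777, 0.629, -0.0]
wrist_force: [-1.8, 0.4, 7.3]
opening: 0.001
```

```bash
python3 rd.py
```

```text
t 34.4 F [-2.26  0.78  6.87] sd 0.42 pos [ 405.5  -147.81   80.84]
```

It reads about 7 N on the handle, which is the 4 + 3 expected for 8 N on the barrel. Retreating and taking a final look.

>>> apply_moves([
  [[0,0,-0.2,0,0,0,0],[0,0,-1,0,0,0,0],[0,0,-4,0,0,0,0],[0,0,-8,0,0,0,0],[0,-3,-12,0,0,0,0],[2,-6,-15,0,0,0,0],[5,-9,-17,0,0,0,0],[8,-10,-17,0,0,0,0]],
])

```text
time_s: 35.2
eef_pos: [0.3242, -0.0485, 0.254]
eef_rot: [0.003, 0.778, 0.628, 0.001]
wrist_force: [1.7, 0.1, -0.3]
opening: -0.001
```

>>> apply_moves([
  [[5,-1,0,0,0,0,0],[10,-2,0,0,0,0,0],[13,-2,0,0,0,0,0],[13,-2,0,0,0,0,0],[13,-2,0,0,0,0,0]],
])

```text
time_s: 35.7
eef_pos: [0.3317, 0.0831, 0.2508]
eef_rot: [0.0, 0.776, 0.63, -0.0]
wrist_force: [0.1, 0.7, -0.2]
opening: -0.002
```

```bash
python3 - <<'E'
from h import *
o=get_obs(); print(o['time_s'],o['eef_pos'],o['wrist_force'])
a=camera('scene');b=camera('top')
h=cv2.cvtColor(a,cv2.COLOR_RGB2HSV); m=cv2.inRange(h,(5,190,60),(15,255,255))
k,l,st,ce=cv2.connectedComponentsWithStats(m); print([(ce[i].round(1).tolist()) for i in range(1,k) if st[i,4]>25])
D=np.zeros((480,800,3),np.uint8); D[:,:400]=cv2.resize(a[225:345,120:220,::-1],None,fx=4,fy=4,interpolation=3); D[:,400:]=cv2.resize(b[235:355,395:495,::-1],None,fx=4,fy=4,interpolation=3)
cv2.imwrite('pics/f.png',D)
E
```

```text
35.7 [0.33170666 0.08312323 0.25081897] [ 0.08921533  0.68158466 -0.16740169]
[[303.5, 163.3], [244.9, 238.3], [165.7, 317.3]]
```

View pics/f.png

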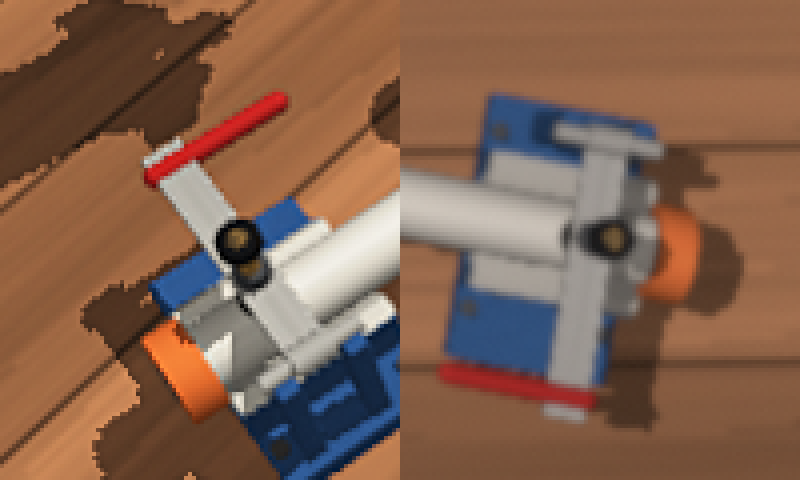

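The strap is down on the tube, and the cap's shoulder (about 645 px in the top crop) meets the V's end. The cap is at scene (165.7,317.3), unchanged since the slide. Handing in.

```bash
python3 -c "
from bench import *
print(hand_in())"
```

```text
the job is handed in; nothing more can be done
None
```

I laid the barrel in the V, slid it until the cap's shoulder met the cradle's end, and pressed the strap down on it. I let go and handed in at about 36 s. Before the final pressure was set, I over-pressed the barrel to about 12 N.

**Mishaps**
- **First grasp:** it failed. The fingertips stood about 30 mm farther back than I expected, so they slipped over the tube and tipped its free end about 15 mm. It fell back level in the rest, and the second, lower grasp held.
- **First strap press:** it overshot, putting an estimated 12 N on the barrel (perhaps up to 15 N). I lifted the strap clear and pressed again in small steps.

**Last checks**
- **Flush:** I set the cap down about 15 mm clear and slid it at 7 mm/s or less. The slide stopped dead at 11 N. The cap's place in the picture fits flush to about 2 mm, and it did not change after strapping.
- **Strap force:** the handle read about 7 N, where 8 N on the barrel was expected to show. My estimates of the load on the barrel disagree somewhat, at about 7 to 9 N.
- **Not measured:** I did not check for a dent, and "level" rests on the pictures.
- **Clear of everything:** the arm was away and touching nothing. I never went near the cup or the jar.

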